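# Fill the sink caddy

### The job

Put the washing-up things into the steel sink caddy: bring the opened pump bottle forward to the front place of the bottle lane and stand the new refill bottle in the back place behind it; the dish brush goes bristles down in the front bay and the sink strainer upright in the back bay, each about in the middle of its place. Set everything down standing on the caddy's floor rather than dropping it, and let go. Leave the oil cruet, the coffee tamper and the salt shaker where they stand.

Things in the scene. Friction and masses are not known exactly. Their poses are not given: they have to be found in the camera images.
- caddy: Open steel caddy, 166 (its x) by 162 mm (y), fast on the counter. Origin: centre of underside, z up. Front: -x, lower wall, facing the robot. Floor 6 mm up; walls to 52 mm, front 34, bay divider 32. Left half (+y): open bottle lane 160 x 76 mm, places centred front (-41,+40), back (+41,+40). Right half: two bays 78 x 76 mm, front (-41,-40), back (+41,-40) mm.
- pump_bottle: Opened soap bottle: white, round, 56 mm across, straight sides to 100 mm up, then shoulder, black collar and pump head, 140 mm tall. Spout reaches 38 mm from the axis along its -x, 131-139 mm up. Origin: centre of underside, z up. 0.2 kg. Starts in the back place of the caddy's lane, spout within 0.3 rad of the caddy's front. Grip its sides about 90 mm up.
- refill_bottle: New, unopened soap bottle: the same white round body (56 mm across, straight sides to 100 mm up) with a flat black screw cap, 130 mm tall. Origin: centre of underside, z up. 0.28 kg. Stands on the counter. Grip its sides about 90 mm up.
- dish_brush: Palm dish brush standing on firm bristles (61 mm across, 24 mm high): wooden block 54 mm across up to 40 mm, a neck, and a wooden knob 32 mm across at 74 mm up; 91 mm tall. Origin: centre of the bristle ends, z up. 0.09 kg. Grip the knob about 75 mm up.
- sink_strainer: Steel basket strainer of the sink: perforated cup with a flat rim 66 mm across at 35 mm up, and in its middle a thin post with a knob 18 mm across from 48 to 66 mm up; 66 mm tall. Origin: centre of underside, z up. 0.08 kg. Stands on the counter. Grip the knob about 58 mm up.
- oil_cruet: Does not belong in the caddy: white round ceramic oil cruet, 60 mm across at the base, narrowing to a slim neck with cork and thin steel spout, 143 mm tall. Origin: centre of underside.
- coffee_tamper: Does not belong in the caddy: coffee tamper, a smooth solid steel disc 58 mm across and 26 mm high with a wooden knob like the brush's, no bristles, 91 mm tall. Origin: centre of underside.
- salt_shaker: Bystander: glass salt shaker with steel top, 36 mm across, 64 mm tall, between caddy and drainer. Origin: centre of underside.
- drainer: Bystander, fixed: grey drip tray 160 x 150 mm (its x, y) with two upturned glass tumblers 98 mm tall. Origin: centre of underside. Caddy and drainer stand side by side, either way round. Other clutter (small bowl, saucers, spoon, spatula) is under 30 mm tall, but for a mug, 90 mm, near (0.28, -0.33) m.
There are look-alikes about, which are no part of the job. Leave any red look-alike of the pump_bottle alone.

How it is judged:
By the outcome, as a careful person would: the job done as asked, in the order asked, and still so for the second after the job is handed in, with the robot touching nothing.
It also fails if it takes over 106 s, if anything falls off the work surface, if the arm or the gripper's body presses on something with over 40 N, if the wrist force passes 120 N, or if a joint passes its speed limit or range.

### The arm

A 6-joint arm with a two-finger parallel gripper is mounted at the origin on the work surface. World frame = base frame: x ahead of the robot, y to its left, z up, the work surface at z = 0. Lengths are in m, angles in rad, forces in N, time in s.
With the tool pointing down it reaches from about 0.375 to 0.9 m from the base axis. Payload 3.1 kg.
Tool frame: the origin (TCP) lies at the very end of the fingers, on their centre line; the grasp point (between the pads) lies 19 mm behind it; z points along the fingers, y is the direction in which the jaws open and shut (so a half turn about z gives the same grasp; the last joint's range is limited). The gripper opens to 87 mm and grips with 3 to 60 N. Pads are 19 mm wide; open, the fingers measure 117 mm over their backs; the gripper's body (75 mm by 190 mm) begins 51 mm behind the grasp point.
Start: joints at [1.115, 0.527, 1.433, -0, 1.181, -0.178], TCP at [0.171, 0.601, 0.223] pointing down, gripper open.
Joint ranges: [-3.08, 3.08], [-0.75, 2.2], [0.22, 2.44], [-1.43, 4.57], [0, 2.65], [-2.85, 2.85]. Speed limits (rad/s): [2.79, 2.79, 3.14, 3.14, 3.14, 3.14].

### API

Orientations are given as a unit quaternion [x, y, z, w].
In Python, from rig import robot gives the robot as it stands.
- The arm moves only by the tool arm_command, never from a script. Its argument "targets" is a list of rows, each a list of 5 numbers: the shift along the tool's x, y, z in cm, then the turn about the tool's z in rad, then the finger opening in cm, from 0 to 8.7. In form: [[dx, dy, dz, spin, hand], ...]. A call has 1 to 5 rows; each row is the pose to reach, as a shift and turn from the pose commanded when the call began, along the tool's axes at that moment; what a row does not reach only later rows make up. A row lasts 1/8 s, in which the tool goes at most 62.5 mm and 10.7 degrees, less where a joint would pass 70% of its speed; a pose out of reach is approached as far as the arm can. A call with a gripper value outside its range is refused whole. The fingers move at their own pace and stop on an object; "newtons" is the grip in N (left out, the last holds). Time passes only in rows, so rows that repeat a pose let the fingers close. It gives the time, the measured TCP pose, the force and the opening at its end, in the units of the state.
- robot.get_obs(): the state, without advancing time (a new reading comes with each control period).
- robot.camera(name): name is "scene" or "top" or "wrist"; returns (picture, depth): 384x512x3 uint8, red, green, blue; 384x512 float32, m along the optical axis (not along the pixel's ray), 0 where there is no reading.
- robot.camera_model(name): a dict with "mtx" (3x3 intrinsics, pixels), "k1" (the pictures are not rectified: a ray, as slopes to the right and down, at radius r is drawn at 1 + k1 r^2 times it, then the intrinsics apply), "extrinsics" (4x4, takes a point from world to camera coordinates). Camera axes: x right, y up, looking along -z (the intrinsics and any distortion apply to the point x, -y, -z); pixel columns grow to the right and rows downward; lengths in m; the calibration is good to about 2 mm. A picture is of the moment at which its call begins: read the wrist's pose just before it. camera_model takes no time and is no camera call; for the wrist camera it gives the pose at the moment of the call.
- robot.hand_in(): hands the job in, once; it reports no verdict.
The state is a dict: "time": time; "q": joint angles; "joint_velocities": joint speeds; "joint_torque": joint torques, N m; "position": TCP position; "tool_rot": TCP orientation; "ft_force": force on the tool from outside, world axes, zero at the start; "moment": the same for the moment, N m; "grip_width": finger opening in m.
Only numpy, scipy, OpenCV 4.12 (cv2) and the standard library are available. Lean on these libraries where they do the work, as an engineer would, in place of code of your own. Each camera call takes 0.05 s, during which the arm holds its last target.

## Working session

There is one attempt and no reset: what is moved stays moved. The work goes in short steps, Python scripts to look and compute and a tool call to move; the robot and the scene stay as the last step left them, time stands still between calls to the robot, and variables do not carry over. Pictures are saved under pics/ and viewed, and the job is handed in when it is done.

Besides the shell and the picture viewer there is one more tool, called after ">>>" in YAML: its name, and indented under it one key for each argument. arm_command: Moves the arm, as the interface text tells. Its arguments: {"type":"object","properties":{"targets":{"type":"array","items":{"type":"array","items":{"type":"number"}}},"newtons":{"type":"number"}},"required":["targets"]}

```bash
ls; mkdir -p pics; cat > h.py <<'E'
import numpy as np, cv2
from rig import robot
from scipy.spatial.transform import Rotation as R
def grab(name,tag):
    m=robot.camera_model(name)
    p,d=robot.camera(name)
    np.savez(f'{tag}.npz',p=p,d=d,mtx=m['mtx'],k1=m['k1'],E=m['extrinsics'])
    cv2.imwrite(f'pics/{tag}.png',p[:,:,::-1])
    return p,d,m
def load(tag):
    z=np.load(f'{tag}.npz'); return z
def ray(z,u,v):
    K=z['mtx'];k=float(z['k1'])
    x=np.array([(u-K[0,2])/K[0,0],(v-K[1,2])/K[1,1]])
    s=x.copy()
    for _ in range(20): s=x/(1+k*(s@s))
    return s
def pt(z,u,v,depth=None):
    s=ray(z,u,v)
    if depth is None: depth=z['d'][int(round(v)),int(round(u))]
    c=np.array([s[0]*depth,-s[1]*depth,-depth,1])
    return (np.linalg.inv(z['E'])@c)[:3]
def ptz(z,u,v,h):
    "intersection of pixel ray with plane z=h"
    Ei=np.linalg.inv(z['E']); o=Ei[:3,3]; q=pt(z,u,v,1.0); d=q-o
    return o+d*(h-o[2])/d[2]
def proj(z,P):
    c=z['E']@np.append(P,1); s=np.array([c[0],-c[1]])/-c[2]
    s=s*(1+float(z['k1'])*(s@s)); return (z['mtx']@np.append(s,1))[:2]
def crop(tag,u0,u1,v0,v1,f,out):
    p=load(tag)['p'][v0:v1,u0:u1,::-1]
    cv2.imwrite(f'pics/{out}.png',cv2.resize(p,None,fx=f,fy=f,interpolation=cv2.INTER_CUBIC))
def cloud(z):
    H,W=z['d'].shape; K=z['mtx']
    uu,vv=np.meshgrid(np.arange(W),np.arange(H))
    x=np.stack([(uu-K[0,2])/K[0,0],(vv-K[1,2])/K[1,1]],-1); s=x.copy()
    for _ in range(20): s=x/(1+float(z['k1'])*(s**2).sum(-1,keepdims=True))
    d=z['d']; c=np.stack([s[...,0]*d,-s[...,1]*d,-d,np.ones_like(d)],-1)
    w=c@np.linalg.inv(z['E']).T; w=w[...,:3]; w[d==0]=np.nan
    return w
E
python3 - <<'E'
from h import *
for n in ['scene','top','wrist']:
    p,d,m=grab(n,n+'0'); print(n,m['mtx'].tolist(),m['k1'],np.round(m['extrinsics'],3).tolist())
o=robot.get_obs();print({k:np.round(v,3).tolist() for k,v in o.items()})
E
```

```text
pics
scene [[410.53099550924475, 0.0, 255.98128787737178], [0.0, 410.53099550924475, 186.23549073246792], [0.0, 0.0, 1.0]] 0.04469126455940114 [[0.296, 0.955, -0.003, -0.165], [-0.787, 0.246, 0.566, 0.434], [0.541, -0.165, 0.825, -1.353], [0.0, 0.0, 0.0, 1.0]]
top [[474.96731329912274, 0.0, 253.57827750958594], [0.0, 474.96731329912274, 187.25122595630964], [0.0, 0.0, 1.0]] -0.15761871157548268 [[0.028, -1.0, 0.013, -0.021], [0.993, 0.029, 0.113, -0.622], [-0.114, 0.01, 0.993, -1.126], [0.0, 0.0, 0.0, 1.0]]
wrist [[320.740711462392, 0.0, 252.9647121473237], [0.0, 320.740711462392, 191.48463633998554], [0.0, 0.0, 1.0]] -0.04944006811394885 [[0.274, 0.962, -0.001, -0.625], [-0.919, 0.262, -0.294, 0.034], [-0.282, 0.082, 0.956, -0.39], [0.0, 0.0, 0.0, 1.0]]
{'time': 0.15, 'q': [1.115, 0.528, 1.434, -0.0, 1.181, -0.178], 'joint_velocities': [-0.0, -0.005, -0.003, -0.0, 0.002, -0.001], 'joint_torque': [0.001, -44.043, -17.684, 0.063, 0.055, -0.0], 'position': [0.171, 0.601, 0.222], 'tool_rot': [0.138, 0.99, -0.001, -0.0], 'ft_force': [-0.084, 0.505, 0.25], 'moment': [-0.01, -0.031, 0.005], 'grip_width': 0.087}
```

View pics/scene0.png

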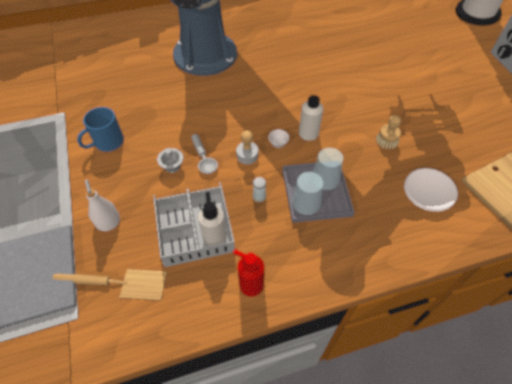

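View pics/top0.png

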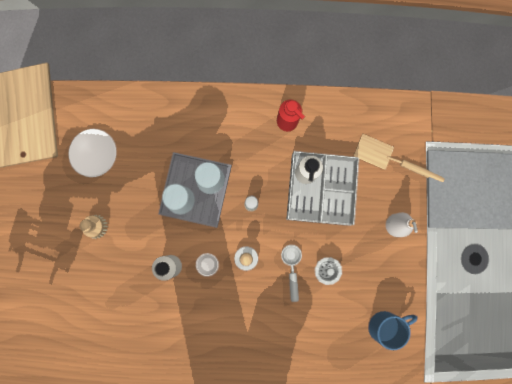

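View pics/wrist0.png

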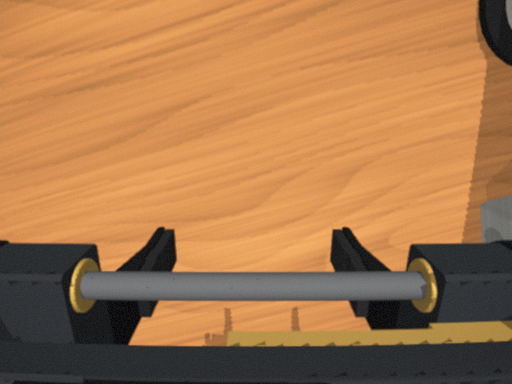

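```bash
python3 - <<'E'
from h import *
crop('top0',70,350,140,300,2.8,'c_top')
crop('scene0',140,420,85,265,2.8,'c_scene')
z=load('top0'); w=cloud(z)
for n,u,v in [('pump',311,166),('refill',163,268),('brushtop',93,226),('tamper',246,260),('strainer',328,271),('scoop',291,254),('shaker',251,203),('bowl',207,265),('cruet',400,225)]:
    print(n,np.round(w[v,u],3))
E
```

```text
pump [ 0.661 -0.129  0.147]
refill [0.425 0.193 0.132]
brushtop [0.514 0.384 0.05 ]
tamper [0.447 0.01  0.09 ]
strainer [ 0.425 -0.184  0.068]
scoop [ 0.462 -0.101  0.001]
shaker [0.581 0.002 0.062]
bowl [ 0.429  0.107 -0.   ]
cruet [ 0.537 -0.354  0.079]
```

View pics/c_top.png

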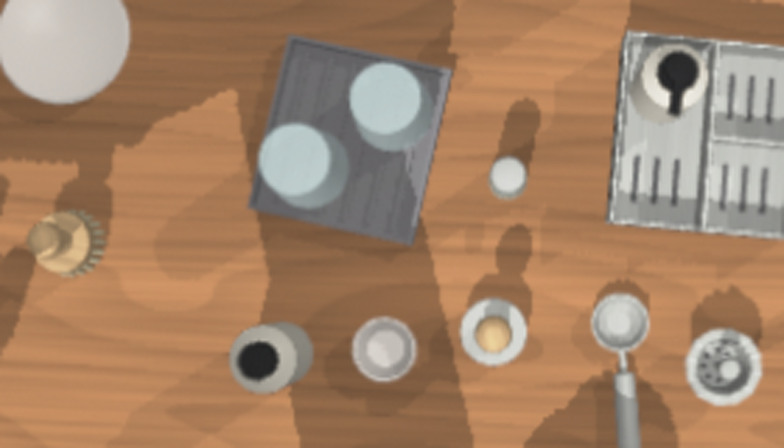

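View pics/c_scene.png

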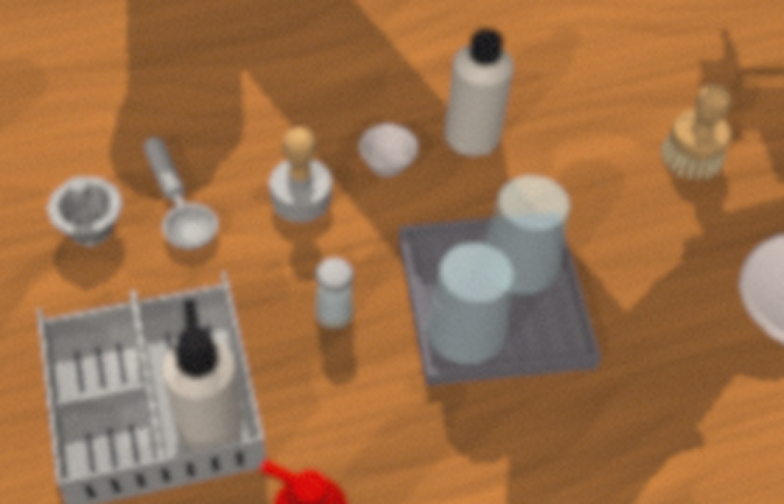

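```bash
cat >> h.py <<'E'
def near(w,x,y,r,z0,z1):
    m=(np.hypot(w[...,0]-x,w[...,1]-y)<r)&(w[...,2]>z0)&(w[...,2]<z1)
    return w[m]
from scipy.optimize import least_squares
def fitc(P,r,x0):
    s=least_squares(lambda c:np.hypot(P[:,0]-c[0],P[:,1]-c[1])-r,x0,loss='soft_l1',f_scale=.003)
    return s.x,np.std(s.fun)
E
python3 - <<'E'
from h import *
for t in ['top0','scene0']:
    z=load(t); w=cloud(z); print(t)
    for n,x,y,r,bands in [('pump',.65,-.125,.045,[(.04,.1,.028),(.11,.16,0)]),('refill',.425,.19,.045,[(.02,.095,.028),(.115,.15,0)]),('brush',.51,.37,.05,[(.004,.022,.0305),(.026,.04,.027),(.065,.1,.016),(.085,.11,0)]),('strainer',.425,-.184,.045,[(.03,.04,.033),(.06,.08,0)]),('tamper',.447,.01,.05,[(.02,.03,.029),(.06,.1,0)]),('shaker',.581,.002,.04,[(.05,.08,0)]),('cruet',.537,-.354,.05,[(.005,.03,.03)])]:
        for a,b,R_ in bands:
            P=near(w,x,y,r,a,b)
            if len(P)<4: print(n,a,b,len(P)); continue
            print(n,a,b,len(P),'med',np.round(np.median(P,0),4),'rng',np.round(P.min(0),3),np.round(P.max(0),3), 'fit',[np.round(q,4) for q in fitc(P,R_,P.mean(0)[:2])] if R_ else '')
    P=w[(w[...,2]>.044)&(w[...,2]<.058)&(abs(w[...,0]-.61)<.12)&(abs(w[...,1]+.15)<.12)]
    print('caddy rim',len(P),cv2.minAreaRect((P[:,:2]*1000).astype(np.float32)))
E
```

```text
top0
pump 0.04 0.1 133 med [ 0.6477 -0.1071  0.0554] rng [ 0.619 -0.15   0.04 ] [ 0.685 -0.091  0.098] fit [array([ 0.6326, -0.0993]), np.float64(0.0109)]
pump 0.11 0.16 356 med [ 0.661  -0.129   0.1316] rng [ 0.628 -0.159  0.11 ] [ 0.69  -0.106  0.151] fit 
refill 0.02 0.095 110 med [0.4319 0.1737 0.0594] rng [0.4   0.169 0.022] [0.452 0.198 0.094] fit [array([0.424 , 0.1977]), np.float64(0.0002)]
refill 0.115 0.15 167 med [0.4234 0.1967 0.1303] rng [0.409 0.182 0.115] [0.439 0.214 0.136] fit 
brush 0.004 0.022 117 med [0.5087 0.3667 0.0063] rng [0.461 0.322 0.004] [0.552 0.404 0.022] fit [array([0.5142, 0.3883]), np.float64(0.0134)]
brush 0.026 0.04 147 med [0.515  0.381  0.0379] rng [0.488 0.365 0.026] [0.542 0.417 0.04 ] fit [array([0.5143, 0.3964]), np.float64(0.005)]
brush 0.065 0.1 145 med [0.5139 0.3894 0.0885] rng [0.499 0.378 0.066] [0.53  0.407 0.095] fit [array([0.5143, 0.3973]), np.float64(0.0049)]
brush 0.085 0.11 104 med [0.514  0.3908 0.0894] rng [0.501 0.378 0.086] [0.527 0.406 0.095] fit 
strainer 0.03 0.04 281 med [ 0.4251 -0.1921  0.0354] rng [ 0.392 -0.222  0.03 
[... 1998 characters left out ...]
 med [ 0.4277 -0.1919  0.0659] rng [ 0.421 -0.2    0.06 ] [ 0.434 -0.184  0.069] fit 
tamper 0.02 0.03 223 med [0.4585 0.0027 0.0259] rng [ 0.423 -0.021  0.02 ] [0.478 0.035 0.03 ] fit [array([0.442 , 0.0095]), np.float64(0.0064)]
tamper 0.06 0.1 136 med [0.4573 0.0053 0.0852] rng [ 0.439 -0.008  0.06 ] [0.465 0.022 0.093] fit 
shaker 0.05 0.08 130 med [ 0.5873 -0.0017  0.0629] rng [ 0.571 -0.016  0.053] [0.599 0.014 0.069] fit 
cruet 0.005 0.03 165 med [ 0.5651 -0.3615  0.0173] rng [ 0.507 -0.4    0.005] [ 0.573 -0.341  0.03 ] fit [array([ 0.5402, -0.3708]), np.float64(0.0013)]
caddy rim 574 ((625.8868408203125, -175.081787109375), (161.33148193359375, 166.7840118408203), 86.29289245605469)
```

```bash
python3 - <<'E'
from h import *
crop('top0',275,375,140,240,6,'c_cad')
crop('top0',70,200,190,300,6,'c_l')
crop('scene0',140,260,170,280,6,'c_cads')
E
```

```text
(no output)
```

View pics/c_cad.png

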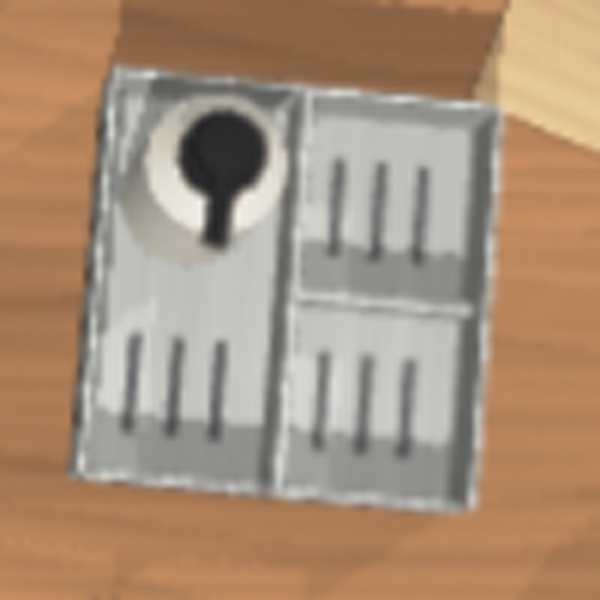

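View pics/c_l.png

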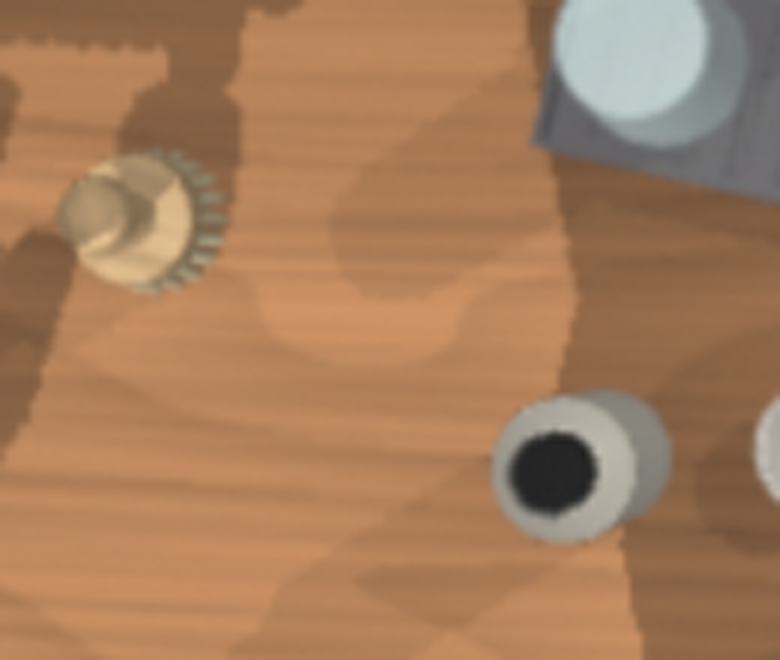

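View pics/c_cads.png

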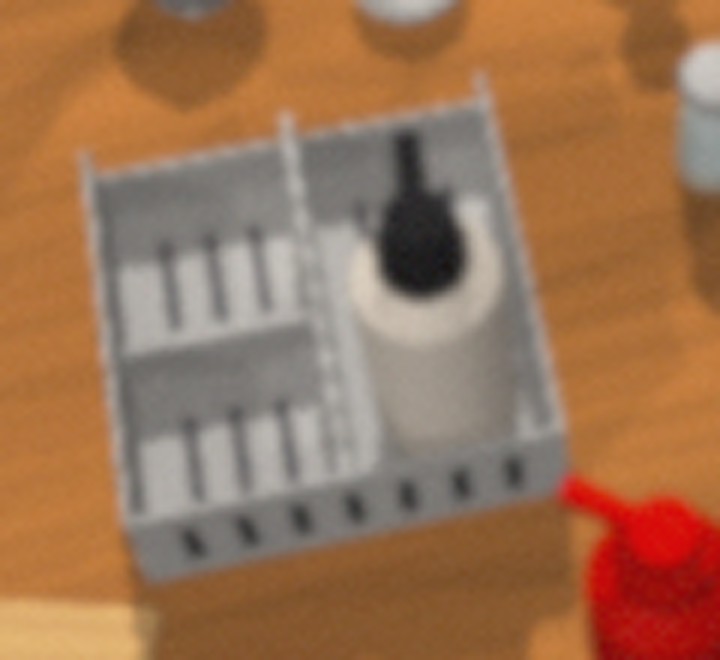

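```bash
python3 - <<'E'
from h import *
z=load('top0')
def est(C,h):
    pass
tops=[(115,68),(498,103),(475,508),(73,476)]
P=[ptz(z,275+u/6,140+v/6,.052)[:2] for u,v in tops]; print(np.round(P,4))
s=load('scene0')
# scene: corners  front-left(486,88)? front right (85,160), back right(135,525) back left(562,440)
for (u,v) in [(482,80),(85,157),(132,520),(560,437)]:
    print(np.round(ptz(s,140+u/6,170+v/6,.052)[:2],4))
# model fit: project rim edge to both
w=cloud(z); ws=cloud(s)
for n,W in (('top',w),('sc',ws)):
    Q=near(W,.75,-.09,.07,.02,.2); 
    print(n,'red',len(Q),np.round(Q.min(0),3),np.round(Q.max(0),3),np.round(np.median(Q[Q[:,2]>.12],0),3))
    Q=near(W,.62,.13,.1,.09,.11); print('tumb',np.round(Q.min(0),3),np.round(Q.max(0),3))
    # pump top: head vs spout
    Q=near(W,.66,-.13,.06,.137,.165); c=Q.mean(0); print('pumphead',len(Q),np.round(c,4),np.round(Q.min(0),3),np.round(Q.max(0),3))
    for x,y in ((.6,-.17),(.6,-.25),(.5,.1)):
        Q=near(W,x,y,.02,-.02,.03); print(np.round(np.median(Q,0),4))
E
```

```text
[[ 0.7116 -0.0995]
 [ 0.7024 -0.2573]
 [ 0.5367 -0.2485]
 [ 0.5455 -0.0857]]
[ 0.5526 -0.0883]
[ 0.5419 -0.2471]
[ 0.702 -0.256]
[ 0.7162 -0.1007]
top red 687 [ 0.681 -0.146  0.02 ] [ 0.818 -0.056  0.145] [ 0.793 -0.087  0.139]
tumb [0.559 0.076 0.09 ] [0.67  0.207 0.105]
pumphead 158 [ 0.6571 -0.1319  0.146 ] [ 0.628 -0.145  0.141] [ 0.677 -0.12   0.151]
[ 0.6004 -0.1664  0.0068]
[ 0.6002 -0.2454  0.007 ]
[5.004e-01 9.980e-02 4.000e-04]
sc red 920 [ 0.682 -0.147  0.02 ] [ 0.819 -0.06   0.143] [ 0.802 -0.092  0.138]
tumb [0.56  0.072 0.09 ] [0.673 0.206 0.102]
pumphead 170 [ 0.661  -0.135   0.1447] [ 0.629 -0.148  0.137] [ 0.68  -0.123  0.15 ]
[ 0.5982 -0.1699  0.0061]
[ 0.5956 -0.2485  0.0053]
[ 4.979e-01  1.008e-01 -2.000e-04]
```

```bash
cat >> h.py <<'E'
def go(x,y,zz,yaw,quiet=False):
    o=robot.get_obs(); p=np.array(o['position']); Rm=R.from_quat(o['tool_rot']).as_matrix()
    d=Rm.T@(np.array([x,y,zz])-p)*100
    cy=np.arctan2(Rm[1,1],Rm[0,1]); sp=-(yaw-cy); sp=(sp+np.pi/2)%np.pi-np.pi/2
    print('t',round(o['time'],2),'pos',np.round(p,4),'yaw',round(cy,3),'F',np.round(o['ft_force'],1),'w',round(o['grip_width'],4),'q6',round(o['q'][5],2))
    print('  shift cm',np.round(d,2),'spin',round(sp,3))
CAD=np.array([.6255,-.173]); CY=-.063
def cad(x,y):
    c,s=np.cos(CY),np.sin(CY); return CAD+np.array([c*x-s*y,s*x+c*y])/1000
E
python3 - <<'E'
from h import *
z=load('wrist0'); Ei=np.linalg.inv(z['E']); o=robot.get_obs(); Rm=R.from_quat(o['tool_rot']).as_matrix()
print('cam in tool',np.round(Rm.T@(Ei[:3,3]-o['position']),3),'look',np.round(Rm.T@-Ei[:3,2],3))
print(cad(41,40),cad(-41,40),cad(-41,-40),cad(41,-40))
go(.62,-.13,.26,1.508)
E
```

```text
cam in tool [ 0.082  0.001 -0.161] look [-0.294  0.     0.956]
[ 0.668937   -0.13566065] [ 0.58709967 -0.13049806] [ 0.582063   -0.21033935] [ 0.66390033 -0.21550194]
t 0.15 pos [0.1711 0.6005 0.2218] yaw 1.293 F [-0.1  0.5  0.2] w 0.0872 q6 -0.18
  shift cm [-63.2  -57.95  -3.74] spin -0.215
```

>>> arm_command:
  targets:
    - [-5,-4.5,-3.7,-0.1,8.7]
    - [-10,-9,-3.7,-0.215,8.7]
    - [-15,-13.5,-3.7,-0.215,8.7]
    - [-20,-18,-3.7,-0.215,8.7]
    - [-25,-23,-3.7,-0.215,8.7]
  newtons: 20

```text
time: 0.78
position: [0.332, 0.3402, 0.2596]
tool_rot: [0.031, 1.0, 0.0, 0.0]
ft_force: [1.1, -1.0, -0.1]
grip_width: 0.0872
```

```bash
python3 - <<'E'
from h import *
go(.59,-.16,.27,1.508)
E
```

```text
t 0.78 pos [0.332  0.3402 0.2596] yaw 1.508 F [ 1.1 -1.  -0.1] w 0.0872 q6 -0.95
  shift cm [-28.86 -48.31  -1.04] spin 0.0
```

>>> arm_command:
  targets:
    - [-3,-5.3,-1,0,8.7]
    - [-6.2,-10.6,-1,0,8.7]
    - [-9.3,-16,-1,0,8.7]
    - [-12.4,-21.2,-1,0,8.7]
    - [-15.5,-26.5,-1,0,8.7]

```text
time: 1.4
position: [0.4698, 0.0658, 0.2695]
tool_rot: [0.032, 1.0, 0.0, 0.0]
ft_force: [-0.1, 1.4, 0.2]
grip_width: 0.0865
```

>>> arm_command:
  targets:
    - [-3,-5.3,0,0,8.7]
    - [-6.2,-10.6,0,0,8.7]
    - [-9.3,-16,0,0,8.7]
    - [-12.4,-21.2,0,0,8.7]
    - [-12.8,-21.5,0,0,8.7]

```text
time: 2.02
position: [0.585, -0.1593, 0.2688]
tool_rot: [0.034, 0.999, -0.001, 0.001]
ft_force: [0.3, 0.8, -0.1]
grip_width: 0.0868
```

```bash
python3 - <<'E'
from h import *
go(.6688,-.135,.20,1.508)
p,d,m=grab('wrist','w1')
z=load('w1'); 
img=p[:,:,::-1].copy()
# overlay model: rim corners, places
for n,P,h in [('rim',[(-83,81),(83,81),(83,-81),(-83,-81)],.052)]:
    q=np.array([proj(z,[*cad(*c),h]) for c in P]); print(np.round(q,1))
    cv2.polylines(img,[np.round(q*8).astype(np.int32)],True,(255,0,255),1,shift=3)
for c in [(-41,40),(41,40),(-41,-40),(41,-40)]:
    q=proj(z,[*cad(*c),.006]); cv2.circle(img,tuple(np.int32(q)),3,(0,255,0),1)
cv2.imwrite('pics/w1o.png',cv2.resize(img,None,fx=1.5,fy=1.5))
E
```

```text
t 2.02 pos [ 0.585  -0.1593  0.2688] yaw 1.503 F [ 0.3  0.8 -0.1] w 0.0868 q6 -1.95
  shift cm [-8.19  3.    6.89] spin -0.005
[[311.9 128.2]
 [305.6 255.9]
 [182.9 256.3]
 [173.1 129. ]]
```

View pics/w1o.png

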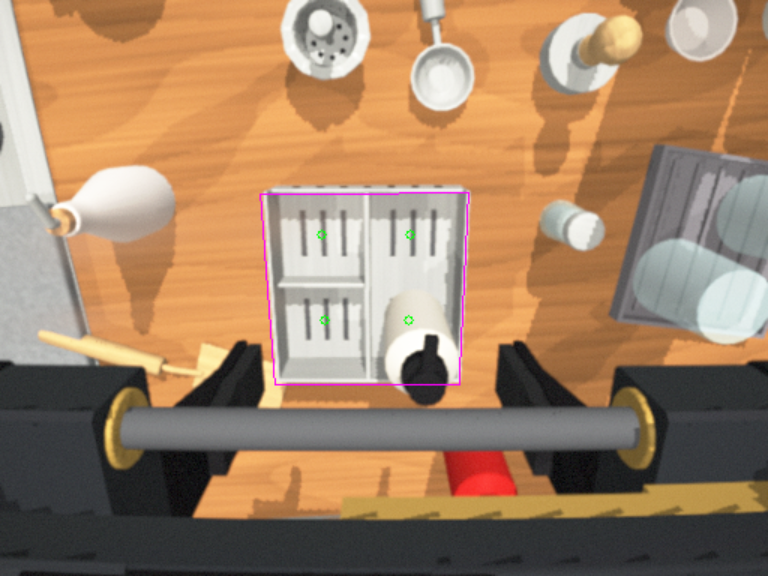

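```bash
python3 - <<'E'
from h import *
z=load('w1'); w=cloud(z)
for a,b in ((.02,.05),(.05,.1),(.06,.104)):
    P=near(w,.665,-.135,.034,a,b); print(len(P),fitc(P,.028,(.665,-.135)) if len(P)>5 else '')
P=near(w,.66,-.13,.06,.137,.165); print(np.round(P.min(0),3),np.round(P.max(0),3))
P=near(w,.665,-.135,.05,.112,.132); print(len(P),np.round(P.min(0),3),np.round(P.max(0),3))
# rim fit
P=w[(w[...,2]>.046)&(w[...,2]<.058)&(abs(w[...,0]-.62)<.11)&(abs(w[...,1]+.173)<.1)&(np.hypot(w[...,0]-.665,w[...,1]+.135)>.035)]
print(cv2.minAreaRect((P[:,:2]*1000).astype(np.float32)),P.min(0),P.max(0))
crop('top0',285,335,145,195,12,'c_p')
z0=load('top0')
for h in (.106,.139):pass
E
```

```text
282 (array([ 0.66532099, -0.132753  ]), np.float64(0.00023299990803748365))
636 (array([ 0.6653121, -0.1327817]), np.float64(0.00026637006113794284))
620 (array([ 0.66532531, -0.13276974]), np.float64(0.00029293391503626496))
[ 0.627 -0.146  0.137] [ 0.677 -0.12   0.147]
438 [ 0.645 -0.153  0.112] [ 0.676 -0.113  0.131]
((623.951416015625, -171.57647705078125), (161.31771850585938, 166.00672912597656), 86.1380386352539) [ 0.53577473 -0.2572726   0.04600102] [ 0.71088557 -0.08649572  0.05301981]
```

View pics/c_p.png

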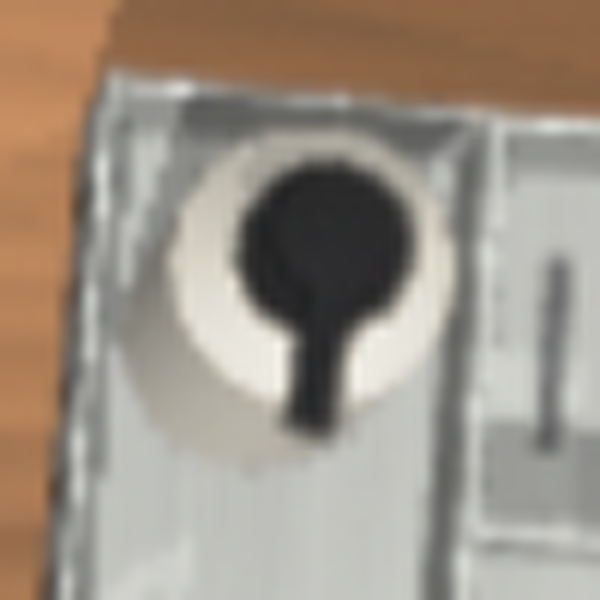

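```bash
sed -i 's/^CAD=.*/CAD=np.array([.6242,-.1718]); CY=-.067/' h.py; python3 - <<'E'
from h import *
print(cad(41,40),cad(-41,40),cad(-41,-40),cad(41,-40))
go(.6653,-.1328,.080,1.504)
E
```

```text
[ 0.66778601 -0.13463469] [ 0.58596999 -0.1291448 ] [ 0.58061399 -0.20896531] [ 0.66243001 -0.2144552 ]
t 2.08 pos [ 0.5842 -0.1572  0.2686] yaw 1.505 F [ 1.   0.8 -0.5] w 0.0868 q6 -1.95
  shift cm [-7.94  2.96 18.86] spin 0.001
```

>>> arm_command:
  targets:
    - [-4,1.5,3,0,8.7]
    - [-7.9,3,6.5,0,8.7]
    - [-7.9,3,10,0,8.7]
    - [-7.9,3,13,0,8.7]
    - [-7.9,3,15,0,8.7]

```text
time: 2.7
position: [0.6623, -0.1272, 0.1175]
tool_rot: [0.03, 1.0, 0.001, -0.002]
ft_force: [0.7, 0.1, -0.0]
grip_width: 0.0871
```

```bash
python3 - <<'E'
from h import *
go(.6653,-.1328,.080,1.504)
E
```

```text
t 2.7 pos [ 0.6623 -0.1272  0.1175] yaw 1.51 F [ 0.7  0.1 -0. ] w 0.0871 q6 -1.87
  shift cm [-0.35 -0.54  3.75] spin 0.006
```

>>> arm_command:
  targets:
    - [-0.3,-0.5,1.5,0,8.7]
    - [-0.3,-0.5,2.7,0,8.7]
    - [-0.3,-0.5,3.75,0,8.7]
    - [-0.3,-0.5,3.75,0,8.7]
    - [-0.3,-0.5,3.75,0,8.7]

```text
time: 3.32
position: [0.6672, -0.1353, 0.0826]
tool_rot: [0.031, 1.0, -0.0, 0.001]
ft_force: [-1.1, -0.1, -0.2]
grip_width: 0.0869
```

```bash
python3 - <<'E'
from h import *
go(.6653,-.1328,.080,1.504)
E
```

```text
t 3.33 pos [ 0.6672 -0.1353  0.0826] yaw 1.508 F [-1.1 -0.1 -0.2] w 0.0869 q6 -1.87
  shift cm [0.21 0.24 0.26] spin 0.004
```

>>> arm_command:
  targets:
    - [0.1,0.1,0.2,0,8.7]
    - [0.1,0.1,0.2,0,7]
    - [0.1,0.1,0.2,0,5]
    - [0.1,0.1,0.2,0,5]
    - [0.1,0.1,0.2,0,5]

```text
time: 3.95
position: [0.666, -0.1341, 0.0801]
tool_rot: [0.031, 1.0, 0.0, 0.0]
ft_force: [0.5, 1.6, -0.1]
grip_width: 0.0556
```

```bash
python3 - <<'E'
from h import *
go(.6653,-.1328,.080,1.504)
E
```

```text
t 3.95 pos [ 0.666  -0.1341  0.0801] yaw 1.508 F [ 0.5  1.6 -0.1] w 0.0556 q6 -1.87
  shift cm [0.07 0.12 0.01] spin 0.004
```

>>> arm_command:
  targets:
    - [0,0,-1,0,5]
    - [0,0,-2,0,5]
    - [0,0,-2,0,5]
    - [2,0,-2,0,5]
    - [4,0,-2,0,5]
  newtons: 25

```text
time: 4.58
position: [0.6255, -0.1315, 0.0999]
tool_rot: [0.031, 1.0, -0.0, -0.0]
ft_force: [-0.1, -0.7, -1.7]
grip_width: 0.0554
```

>>> arm_command:
  targets:
    - [2,0,0,0,5]
    - [3.5,0,0,0,5]
    - [4,0,0,0,5]
    - [4,0,0,0,5]
    - [4,0,0,0,5]

```text
time: 5.2
position: [0.587, -0.1294, 0.1002]
tool_rot: [0.031, 1.0, -0.0, 0.001]
ft_force: [0.3, 0.9, -1.7]
grip_width: 0.0555
```

```bash
python3 - <<'E'
from h import *
go(.586,-.1292,.080,1.504)
p,d,m=grab('wrist','w2'); p,d,m=grab('scene','s2');go(.586,-.1292,.080,1.504)
crop('s2',140,270,160,280,5,'s2c')
E
```

```text
t 5.2 pos [ 0.587  -0.1294  0.1002] yaw 1.508 F [ 0.3  0.9 -1.7] w 0.0555 q6 -1.91
  shift cm [0.11 0.01 2.02] spin 0.004
t 5.3 pos [ 0.5868 -0.1293  0.1   ] yaw 1.508 F [ 0.5 -0.4 -2. ] w 0.0555 q6 -1.91
  shift cm [0.08 0.   2.  ] spin 0.004
```

View pics/w2.png

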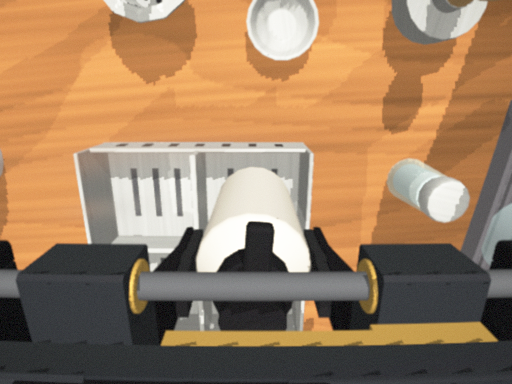

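View pics/s2c.png

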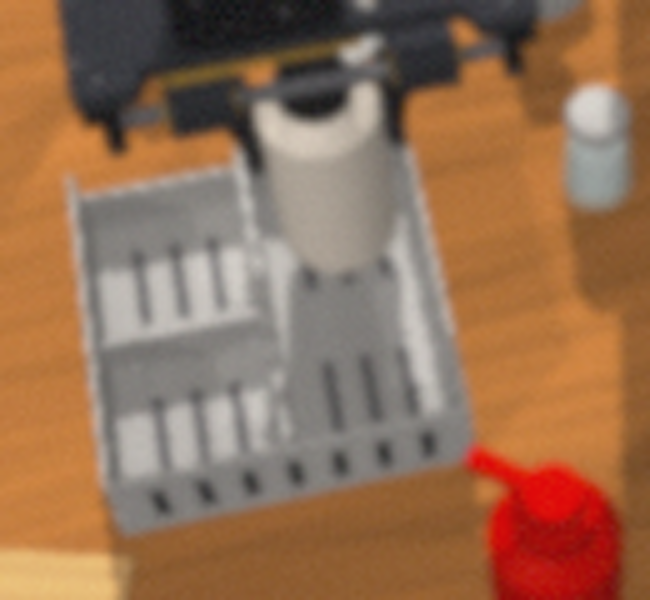

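>>> arm_command:
  targets:
    - [0,0,0.8,0,5]
    - [0,0,1.5,0,5]
    - [0,0,1.8,0,5]
    - [0,0,1.95,0,5]
    - [0,0,2.0,0,5]

```text
time: 5.92
position: [0.5862, -0.1291, 0.08]
tool_rot: [0.031, 1.0, -0.0, 0.0]
ft_force: [0.0, 0.6, -0.7]
grip_width: 0.0552
```

>>> arm_command:
  targets:
    - [0,0,0.05,0,5]
    - [0,0,0.1,0,5]
    - [0,0,0.1,0,5]

```text
time: 6.3
position: [0.5864, -0.1291, 0.08]
tool_rot: [0.031, 1.0, -0.0, 0.0]
ft_force: [-0.8, 0.6, 5.7]
grip_width: 0.0557
```

Standing (reaction +5.7 N). Release slowly, then rise.

>>> arm_command:
  targets:
    - [0,0,-0.05,0,5.8]
    - [0,0,-0.05,0,6.5]
    - [0,0,-0.05,0,7.5]
    - [0,0,-0.05,0,8.7]
    - [0,0,-0.05,0,8.7]

```text
time: 6.92
position: [0.5861, -0.1292, 0.0794]
tool_rot: [0.031, 1.0, -0.0, -0.0]
ft_force: [0.8, -0.4, -0.3]
grip_width: 0.084
```

>>> arm_command:
  targets:
    - [0,0,-2,0,8.7]
    - [0,0,-6,0,8.7]
    - [0,0,-12,0,8.7]
    - [0,0,-17,0,8.7]
    - [0,0,-18,0,8.7]

```text
time: 7.55
position: [0.5882, -0.1299, 0.2639]
tool_rot: [0.031, 0.999, -0.002, 0.004]
ft_force: [0.2, -0.8, -0.2]
grip_width: 0.0868
```

```bash
python3 - <<'E'
from h import *
go(.586,-.1292,.26,1.504)
p,d,m=grab('wrist','w3'); z=load('w3'); w=cloud(z)
P=near(w,.586,-.129,.034,.03,.1); print(len(P),fitc(P,.028,(.586,-.129)),np.nanmax(near(w,.586,-.129,.04,.1,.2)[:,2]), cad(-41,40))
go(.4237,.1975,.25,1.504)
E
```

```text
t 7.55 pos [ 0.5882 -0.1299  0.2639] yaw 1.508 F [ 0.2 -0.8 -0.2] w 0.0868 q6 -1.91
  shift cm [0.23 0.06 0.39] spin 0.004
307 (array([ 0.58550438, -0.12791473]), np.float64(0.00015211768523374188)) 0.1464510692534301 [ 0.58596999 -0.1291448 ]
t 7.6 pos [ 0.5875 -0.1296  0.263 ] yaw 1.508 F [-0.  -0.3  0.8] w 0.087 q6 -1.91
  shift cm [18.41 31.63  1.12] spin 0.004
```

View pics/w3.png

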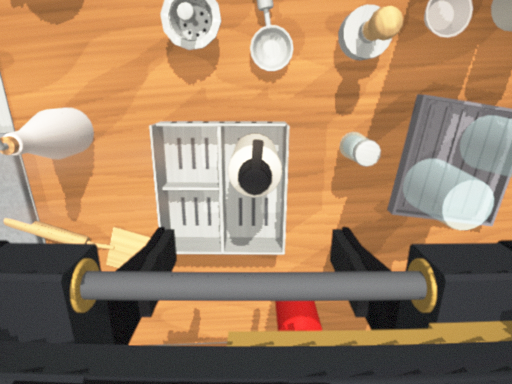

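>>> arm_command:
  targets:
    - [3,5,0.4,0,8.7]
    - [6,10.2,0.8,0,8.7]
    - [9,15.4,1.1,0,8.7]
    - [12,20.6,1.1,0,8.7]
    - [15,25.8,1.1,0,8.7]

```text
time: 8.22
position: [0.4503, 0.1392, 0.2467]
tool_rot: [0.032, 0.999, -0.0, -0.002]
ft_force: [1.1, 0.5, -0.1]
grip_width: 0.0868
```

>>> arm_command:
  targets:
    - [2,3.5,0,0,8.7]
    - [3.4,5.8,0,0,8.7]
    - [3.4,5.8,0,0,8.7]

```text
time: 8.6
position: [0.42, 0.1988, 0.2469]
tool_rot: [0.03, 1.0, -0.0, -0.002]
ft_force: [-0.3, -0.5, 0.4]
grip_width: 0.087
```

```bash
python3 - <<'E'
from h import *
p,d,m=grab('wrist','w4'); z=load('w4'); w=cloud(z)
P=near(w,.4237,.1975,.034,.02,.095); c,s=fitc(P,.028,(.4237,.1975)); print(len(P),c,s)
go(c[0],c[1],.073,1.504)
E
```

```text
439 [0.42247616 0.19848729] 0.00016061161949954691
t 8.65 pos [0.4211 0.1979 0.2472] yaw 1.51 F [ 1.6  0.1 -0. ] w 0.0868 q6 -1.31
  shift cm [-0.18  0.09 17.42] spin 0.006
```

View pics/w4.png

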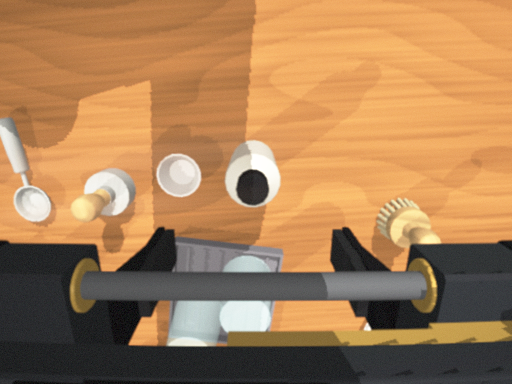

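>>> arm_command:
  targets:
    - [-0.1,0,5,0,8.7]
    - [-0.1,0,10,0,8.7]
    - [-0.1,0,14,0,8.7]
    - [-0.1,0,16.5,0,8.7]
    - [-0.1,0,17.4,0,8.7]

```text
time: 9.28
position: [0.4227, 0.1964, 0.0725]
tool_rot: [0.032, 0.999, -0.001, -0.002]
ft_force: [0.7, -0.5, 0.1]
grip_width: 0.0874
```

>>> arm_command:
  targets:
    - [0,0,0,0,8.7]
    - [0,0,0,0,7]

```text
time: 9.52
position: [0.4242, 0.1976, 0.0753]
tool_rot: [0.032, 1.0, 0.0, 0.001]
ft_force: [-0.2, 0.2, 0.0]
grip_width: 0.0827
```

```bash
python3 - <<'E'
from h import *
go(.4225,.1983,.073,1.504)
E
```

```text
t 9.53 pos [0.4242 0.1976 0.0753] yaw 1.508 F [-0.2  0.2  0. ] w 0.0827 q6 -1.31
  shift cm [0.17 0.06 0.23] spin 0.004
```

>>> arm_command:
  targets:
    - [0.1,0.05,0.15,0,6]
    - [0.1,0.05,0.15,0,5]
    - [0.1,0.05,0.15,0,5]
    - [0.1,0.05,0.15,0,5]
    - [0.1,0.05,0.15,0,5]

```text
time: 10.15
position: [0.4225, 0.1983, 0.0733]
tool_rot: [0.031, 1.0, -0.0, 0.0]
ft_force: [-0.3, -1.8, 4.4]
grip_width: 0.0554
```

>>> arm_command:
  targets:
    - [0,0,-1,0,5]
    - [0,0,-5,0,5]
    - [0,0,-10,0,5]
    - [0,0,-15,0,5]
    - [0,0,-19,0,5]
  newtons: 30

```text
time: 10.78
position: [0.4219, 0.1984, 0.2651]
tool_rot: [0.031, 1.0, 0.0, 0.0]
ft_force: [1.2, 0.9, -3.0]
grip_width: 0.0552
```

```bash
python3 - <<'E'
from h import *
go(*cad(41,40),.26,1.504)
E
```

```text
t 10.78 pos [0.4219 0.1984 0.2651] yaw 1.508 F [ 1.2  0.9 -3. ] w 0.0552 q6 -1.31
  shift cm [-26.63 -31.7    0.52] spin 0.004
```

>>> arm_command:
  targets:
    - [-3,-3.6,0,0,5]
    - [-6.5,-7.8,0,0,5]
    - [-10,-12,0,0,5]
    - [-13.5,-16.1,0,0,5]
    - [-17,-20.3,0,0,5]

```text
time: 11.4
position: [0.5793, -0.016, 0.2627]
tool_rot: [0.031, 1.0, 0.0, -0.001]
ft_force: [0.7, 1.2, -2.5]
grip_width: 0.0554
```

>>> arm_command:
  targets:
    - [-3.5,-4.2,0,0,5]
    - [-7,-8.3,0,0,5]
    - [-9.2,-10.9,0.4,0,5]
    - [-9.6,-11.4,0.4,0,5]
    - [-9.6,-11.4,0.4,0,5]

```text
time: 12.02
position: [0.6669, -0.1342, 0.2582]
tool_rot: [0.032, 0.999, 0.001, -0.001]
ft_force: [0.6, -0.3, -2.6]
grip_width: 0.055
```

```bash
python3 - <<'E'
from h import *
go(*cad(41,40),.0793,1.504)
p,d,m=grab('wrist','w5');p,d,m=grab('top','t5');crop('t5',275,375,120,240,5,'t5c')
E
```

```text
t 12.03 pos [ 0.6669 -0.1342  0.2582] yaw 1.508 F [ 0.6 -0.3 -2.6] w 0.055 q6 -1.87
  shift cm [-0.13 -0.06 17.89] spin 0.004
```

View pics/w5.png

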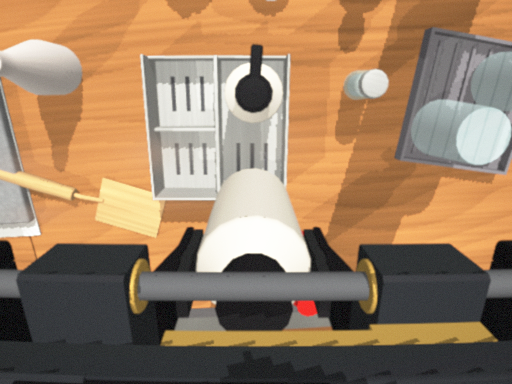

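>>> arm_command:
  targets:
    - [0,0,4,0,5]
    - [0,0,8,0,5]
    - [0,0,12,0,5]
    - [0,0,14.5,0,5]
    - [0,0,15.5,0,5]

```text
time: 12.75
position: [0.6664, -0.1329, 0.1027]
tool_rot: [0.031, 1.0, 0.001, -0.002]
ft_force: [0.3, 0.3, -2.7]
grip_width: 0.055
```

```bash
python3 - <<'E'
from h import *
go(*cad(41,40),.0793,1.504)
E
```

```text
t 12.75 pos [ 0.6664 -0.1329  0.1027] yaw 1.509 F [ 0.3  0.3 -2.7] w 0.055 q6 -1.87
  shift cm [-0.16 -0.16  2.34] spin 0.005
```

>>> arm_command:
  targets:
    - [-0.1,-0.1,0.8,0,5]
    - [-0.1,-0.1,1.5,0,5]
    - [-0.1,-0.1,2.0,0,5]
    - [-0.1,-0.1,2.2,0,5]
    - [-0.1,-0.1,2.25,0,5]

```text
time: 13.38
position: [0.6689, -0.1359, 0.0817]
tool_rot: [0.031, 1.0, -0.0, 0.0]
ft_force: [-0.2, 0.5, -2.6]
grip_width: 0.0553
```

>>> arm_command:
  targets:
    - [0,0,0.05,0,5]
    - [0,0,0.1,0,5]
    - [0,0,0.1,0,5]

```text
time: 13.75
position: [0.6688, -0.1358, 0.0806]
tool_rot: [0.031, 1.0, -0.0, 0.0]
ft_force: [-0.9, -0.3, -2.1]
grip_width: 0.0552
```

>>> arm_command:
  targets:
    - [0.1,0.1,0.05,0,5]
    - [0.1,0.1,0.1,0,5]
    - [0.1,0.1,0.12,0,5]
    - [0.1,0.1,0.12,0,5]

```text
time: 14.25
position: [0.6678, -0.1346, 0.0794]
tool_rot: [0.031, 1.0, 0.0, -0.0]
ft_force: [0.0, 0.9, -1.5]
grip_width: 0.0551
```

>>> arm_command:
  targets:
    - [0,0,0.05,0,5]
    - [0,0,0.1,0,5]
    - [0,0,0.1,0,5]

```text
time: 14.62
position: [0.668, -0.1347, 0.0794]
tool_rot: [0.031, 1.0, 0.0, 0.0]
ft_force: [-1.6, 1.5, 4.6]
grip_width: 0.0548
```

>>> arm_command:
  targets:
    - [0,0,-0.05,0,5.8]
    - [0,0,-0.05,0,6.5]
    - [0,0,-0.05,0,7.5]
    - [0,0,-0.05,0,8.7]
    - [0,0,-0.05,0,8.7]

```text
time: 15.25
position: [0.6679, -0.1348, 0.0787]
tool_rot: [0.031, 1.0, 0.0, -0.0]
ft_force: [0.1, -0.7, -0.7]
grip_width: 0.0838
```

>>> arm_command:
  targets:
    - [0,0,-2,0,8.7]
    - [0,0,-6,0,8.7]
    - [0,0,-12,0,8.7]
    - [0,0,-17,0,8.7]
    - [0,0,-18,0,8.7]

```text
time: 15.88
position: [0.6704, -0.1356, 0.2658]
tool_rot: [0.031, 0.999, -0.002, 0.005]
ft_force: [1.4, 0.8, -0.3]
grip_width: 0.087
```

```bash
python3 - <<'E'
from h import *
p,d,m=grab('scene','s6');crop('s6',140,330,130,280,4,'s6c')
go(.512,.393,.23,-.067)
E
```

```text
t 15.93 pos [ 0.6697 -0.1353  0.2645] yaw 1.508 F [-0.1 -0.2  0.4] w 0.0868 q6 -1.87
  shift cm [19.07 51.75  3.15] spin -1.566
```

View pics/s6c.png

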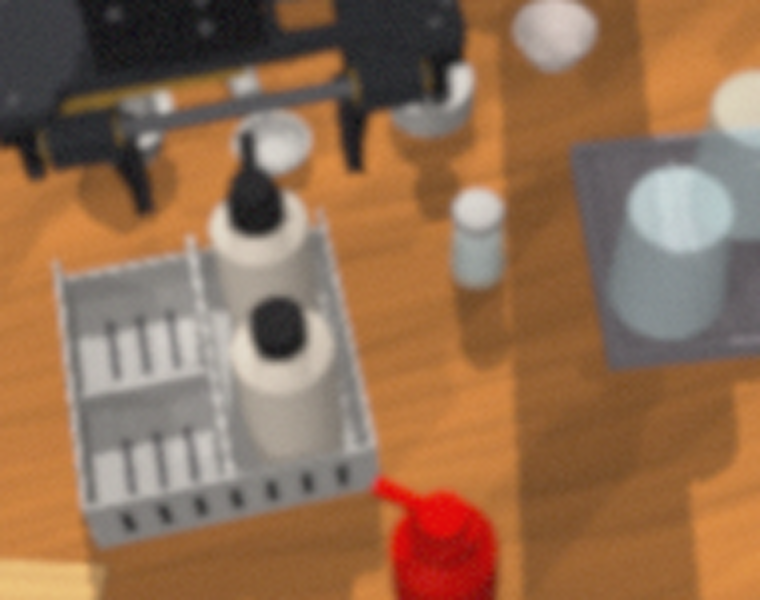

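>>> arm_command:
  targets:
    - [1.9,5.2,0,0.16,8.7]
    - [3.8,10.4,0.5,0.33,8.7]
    - [5.7,15.6,1,0.5,8.7]
    - [7.6,20.8,1.5,0.67,8.7]
    - [9.5,26,2,0.84,8.7]

```text
time: 16.55
position: [0.5876, 0.1322, 0.2373]
tool_rot: [0.439, 0.899, -0.001, -0.001]
ft_force: [1.4, -0.1, 0.2]
grip_width: 0.0867
```

```bash
sed -i 's/sp=(sp+np.pi\/2)%np.pi-np.pi\/2/sp=(sp+np.pi)%(2*np.pi)-np.pi/' h.py; python3 - <<'E'
from h import *
go(.512,.393,.23,-.067)
E
```

```text
t 16.55 pos [0.5876 0.1322 0.2373] yaw 0.662 F [ 1.4 -0.1  0.2] w 0.0867 q6 -0.63
  shift cm [25.21 10.07  0.75] spin 0.729
```

>>> arm_command:
  targets:
    - [5,2,0,0.16,8.7]
    - [10,4,0.3,0.32,8.7]
    - [15,6,0.7,0.48,8.7]
    - [20.5,8.2,0.7,0.62,8.7]
    - [25.2,10.0,0.7,0.729,8.7]

```text
time: 17.18
position: [0.5099, 0.392, 0.2302]
tool_rot: [0.729, 0.684, -0.002, -0.0]
ft_force: [1.3, -0.3, -0.8]
grip_width: 0.0871
```

>>> arm_command:
  targets:
    - [0,0,0,0,8.7]
    - [0,0,0,0,8.7]

```text
time: 17.42
position: [0.511, 0.3899, 0.2306]
tool_rot: [0.728, 0.686, -0.001, -0.0]
ft_force: [0.4, -1.3, 0.1]
grip_width: 0.087
```

```bash
python3 - <<'E'
from h import *
p,d,m=grab('wrist','w7'); z=load('w7'); w=cloud(z)
for a,b,r in ((.066,.083,.016),(.026,.039,.027)):
    P=near(w,.512,.393,.035,a,b); c,s=fitc(P,r,(.512,.393)); print(len(P),c,s)
P=near(w,.512,.393,.035,.086,.1);print(P.mean(0),P.max(0))
go(.512,.393,.056,-.067)
E
```

```text
148 [0.51271968 0.39252123] 0.0007346132449560134
741 [0.51270811 0.38825958] 0.0045841795199309384
[0.51287065 0.39480475 0.08836721] [0.52535586 0.40692852 0.09127225]
t 17.48 pos [0.5115 0.3893 0.2309] yaw -0.061 F [ 0.5  0.2 -0.1] w 0.0872 q6 0.54
  shift cm [ 0.4   0.06 17.49] spin 0.006
```

View pics/w7.png

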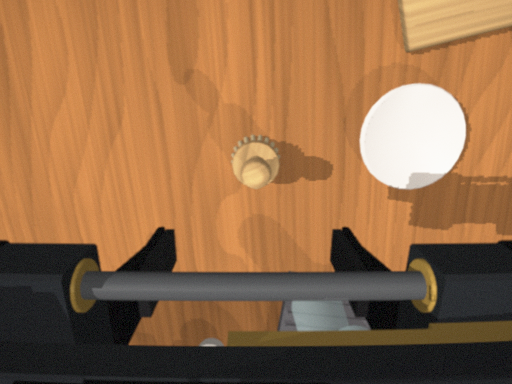

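>>> arm_command:
  targets:
    - [0.2,0.1,5,0,7]
    - [0.3,0.1,10,0,6]
    - [0.3,0.1,14.5,0,6]
    - [0.3,0.1,17,0,6]
    - [0.3,0.1,17.4,0,6]

```text
time: 18.1
position: [0.5122, 0.3909, 0.0555]
tool_rot: [0.729, 0.684, -0.003, -0.001]
ft_force: [0.5, -0.5, 0.1]
grip_width: 0.0608
```

>>> arm_command:
  targets:
    - [0,0,0,0,6]
    - [0,0,0,0,6]

```text
time: 18.35
position: [0.5143, 0.3936, 0.0595]
tool_rot: [0.729, 0.685, 0.001, 0.0]
ft_force: [-0.1, 0.5, -0.2]
grip_width: 0.0598
```

```bash
python3 - <<'E'
from h import *
go(.5127,.393,.056,-.067)
E
```

```text
t 18.35 pos [0.5143 0.3936 0.0595] yaw -0.062 F [-0.1  0.5 -0.2] w 0.0598 q6 0.54
  shift cm [-0.07 -0.15  0.35] spin 0.005
```

>>> arm_command:
  targets:
    - [-0.05,-0.1,0.2,0,6]
    - [-0.05,-0.1,0.3,0,4]
    - [-0.05,-0.1,0.3,0,2.8]
    - [-0.05,-0.1,0.3,0,2.8]
    - [-0.05,-0.1,0.3,0,2.8]
  newtons: 20

```text
time: 18.98
position: [0.5123, 0.3931, 0.0549]
tool_rot: [0.728, 0.685, 0.0, 0.0]
ft_force: [0.2, 0.8, -0.5]
grip_width: 0.031
```

>>> arm_command:
  targets:
    - [0,0,-1,0,2.8]
    - [0,0,-4,0,2.8]
    - [0,0,-8,0,2.8]
    - [0,0,-12,0,2.8]
    - [0,0,-15,0,2.8]

```text
time: 19.6
position: [0.5122, 0.3932, 0.2073]
tool_rot: [0.728, 0.685, 0.001, 0.0]
ft_force: [0.1, 0.1, -1.1]
grip_width: 0.0299
```

```bash
python3 - <<'E'
from h import *
go(*cad(-41,-40),.225,-.067)
E
```

```text
t 19.6 pos [0.5122 0.3932 0.2073] yaw -0.061 F [ 0.1  0.1 -1.1] w 0.0299 q6 0.54
  shift cm [-59.68  10.51  -1.82] spin 0.006
```

>>> arm_command:
  targets:
    - [-5.2,0.9,-2,0,2.8]
    - [-10.8,1.9,-3,0,2.8]
    - [-16.4,2.9,-3.3,0,2.8]
    - [-22,3.9,-3.3,0,2.8]
    - [-27.6,4.9,-3.3,0,2.8]

```text
time: 20.23
position: [0.5438, 0.1128, 0.2385]
tool_rot: [0.728, 0.685, 0.0, 0.0]
ft_force: [2.0, -0.5, -1.0]
grip_width: 0.0298
```

>>> arm_command:
  targets:
    - [-5.6,1,0,0,2.8]
    - [-11.2,2,0,0,2.8]
    - [-16.8,3,0,0,2.8]
    - [-22.4,4,0,0,2.8]
    - [-28,5,0,0,2.8]

```text
time: 20.85
position: [0.5766, -0.1697, 0.2383]
tool_rot: [0.728, 0.685, 0.0, 0.0]
ft_force: [0.4, 0.2, -0.4]
grip_width: 0.0297
```

```bash
python3 - <<'E'
from h import *
go(*cad(-41,-40),.1,-.067)
E
```

```text
t 20.85 pos [ 0.5766 -0.1697  0.2383] yaw -0.061 F [ 0.4  0.2 -0.4] w 0.0297 q6 -0.41
  shift cm [-3.9   0.63 13.83] spin 0.006
```

>>> arm_command:
  targets:
    - [-3,0.5,0,0.006,2.8]
    - [-3.9,0.6,1,0.006,2.8]
    - [-3.9,0.6,4,0.006,2.8]
    - [-3.9,0.6,7,0.006,2.8]
    - [-3.9,0.6,8,0.006,2.8]

```text
time: 21.48
position: [0.5786, -0.2049, 0.1555]
tool_rot: [0.73, 0.683, -0.001, -0.003]
ft_force: [0.2, 0.1, -0.9]
grip_width: 0.03
```

```bash
python3 - <<'E'
from h import *
p,d,m=grab('wrist','w8');p,d,m=grab('top','t8');crop('t8',275,375,120,240,5,'t8c')
go(*cad(-41,-40),.0605,-.067)
E
```

```text
t 21.57 pos [ 0.5796 -0.2057  0.1566] yaw -0.066 F [ 0.   0.7 -0.4] w 0.0299 q6 -0.46
  shift cm [-0.33  0.15  9.61] spin 0.001
```

View pics/w8.png

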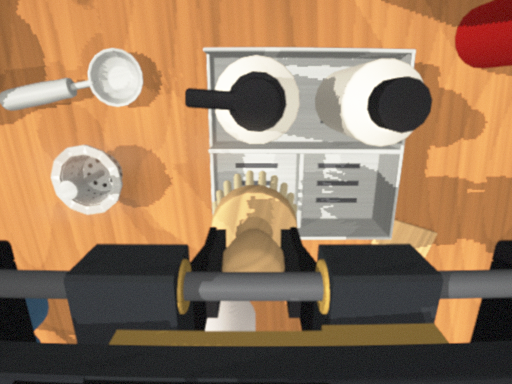

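View pics/t8c.png

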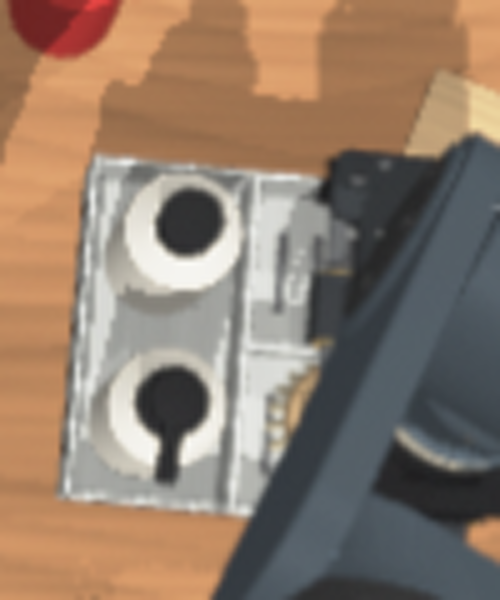

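```bash
python3 - <<'E'
from h import *
z=load('w8'); w=cloud(z)
P=near(w,.586,-.129,.034,.03,.1); print(fitc(P,.028,(.586,-.129)))
P=near(w,.668,-.1345,.034,.03,.1); print(fitc(P,.028,(.668,-.1345)))
img=z['p'][:,:,::-1].copy()
for P in ([(-83,81),(83,81),(83,-81),(-83,-81)],):
    q=np.array([proj(z,[*cad(*c),.052]) for c in P]); cv2.polylines(img,[np.round(q*8).astype(np.int32)],True,(255,0,255),1,shift=3)
for c in [(-41,40),(41,40),(-41,-40),(41,-40)]:
    q=proj(z,[*cad(*c),.006]); cv2.circle(img,tuple(np.int32(q)),3,(0,255,0),1)
cv2.imwrite('pics/w8o.png',cv2.resize(img[30:260,180:440],None,fx=3,fy=2.6))
P=near(w,.58,-.206,.035,.12,.15); print(np.round(P.min(0),3),np.round(P.max(0),3))
E
```

```text
(array([ 0.586, -0.129]), np.float64(nan))
(array([ 0.66785752, -0.13385464]), np.float64(0.0002421056116111141))
[ 0.553 -0.213  0.12 ] [ 0.605 -0.176  0.15 ]
  ret = _var(a, axis=axis, dtype=dtype, out=out, ddof=ddof,
  arrmean = um.true_divide(arrmean, div, out=arrmean,
  ret = ret.dtype.type(ret / rcount)
```

View pics/w8o.png

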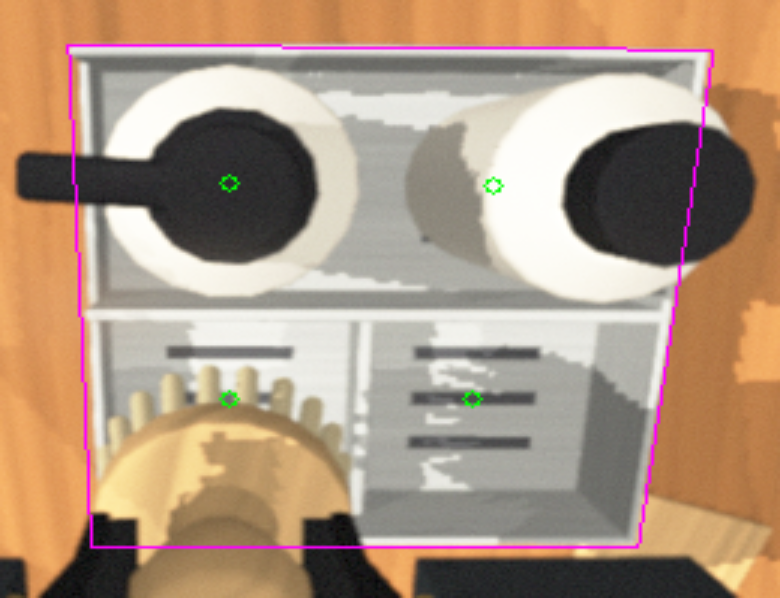

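>>> arm_command:
  targets:
    - [-0.25,0.1,0.5,0,2.8]
    - [-0.25,0.1,2,0,2.8]
    - [-0.25,0.1,3.5,0,2.8]
    - [-0.25,0.1,4,0,2.8]
    - [-0.25,0.1,4,0,2.8]

```text
time: 22.2
position: [0.5809, -0.2097, 0.117]
tool_rot: [0.73, 0.683, -0.0, -0.001]
ft_force: [-0.6, 0.4, -1.2]
grip_width: 0.0299
```

```bash
python3 - <<'E'
from h import *
go(*cad(-41,-40),.061,-.067)
E
```

```text
t 22.2 pos [ 0.5809 -0.2097  0.117 ] yaw -0.067 F [-0.6  0.4 -1.2] w 0.0299 q6 -0.46
  shift cm [ 0.07 -0.03  5.6 ] spin -0.0
```

>>> arm_command:
  targets:
    - [0,0,1.5,0,2.8]
    - [0,0,3,0,2.8]
    - [0,0,4.3,0,2.8]
    - [0,0,5.0,0,2.8]
    - [0,0,5.2,0,2.8]

```text
time: 22.82
position: [0.581, -0.2097, 0.065]
tool_rot: [0.73, 0.683, -0.0, -0.001]
ft_force: [0.4, 0.6, -0.3]
grip_width: 0.0302
```

>>> arm_command:
  targets:
    - [0.1,0,0.1,0,2.8]
    - [0.1,0,0.2,0,2.8]
    - [0.1,0,0.25,0,2.8]
    - [0.1,0,0.25,0,2.8]

```text
time: 23.32
position: [0.5815, -0.2089, 0.0635]
tool_rot: [0.73, 0.683, 0.0, 0.0]
ft_force: [0.2, 0.8, -1.1]
grip_width: 0.0301
```

```bash
python3 - <<'E'
from h import *
go(*cad(-41,-40),.061,-.067)
E
```

```text
t 23.32 pos [ 0.5815 -0.2089  0.0635] yaw -0.067 F [ 0.2  0.8 -1.1] w 0.0301 q6 -0.46
  shift cm [-0.01 -0.09  0.25] spin 0.0
```

>>> arm_command:
  targets:
    - [0,-0.05,0.1,0,2.8]
    - [0,-0.05,0.15,0,2.8]
    - [0,-0.05,0.2,0,2.8]
    - [0,-0.05,0.2,0,2.8]

```text
time: 23.82
position: [0.5808, -0.2089, 0.0612]
tool_rot: [0.73, 0.683, -0.0, -0.0]
ft_force: [-0.1, 0.7, -0.8]
grip_width: 0.0296
```

>>> arm_command:
  targets:
    - [0,0,0.05,0,2.8]
    - [0,0,0.1,0,2.8]
    - [0,0,0.1,0,2.8]

```text
time: 24.2
position: [0.5812, -0.2088, 0.0608]
tool_rot: [0.73, 0.683, 0.0, 0.0]
ft_force: [0.3, 0.7, 2.9]
grip_width: 0.0302
```

>>> arm_command:
  targets:
    - [0,0,-0.05,0,3.5]
    - [0,0,-0.05,0,4.5]
    - [0,0,-0.05,0,5]
    - [0,0,-0.05,0,5]
    - [0,0,-0.05,0,5]

```text
time: 24.82
position: [0.5808, -0.2089, 0.0607]
tool_rot: [0.73, 0.683, -0.0, -0.0]
ft_force: [1.1, -0.7, -0.2]
grip_width: 0.0498
```

>>> arm_command:
  targets:
    - [0,0,-2,0,5]
    - [0,0,-6,0,5]
    - [0,0,-11,0,5]
    - [0,0,-14,0,5]
    - [0,0,-15,0,5]

```text
time: 25.45
position: [0.5819, -0.2094, 0.2131]
tool_rot: [0.73, 0.683, 0.001, 0.002]
ft_force: [-0.0, 0.4, 0.0]
grip_width: 0.0499
```

```bash
python3 - <<'E'
from h import *
p,d,m=grab('wrist','w9');z=load('w9'); w=cloud(z)
P=near(w,.581,-.209,.03,.073,.089); print(fitc(P,.016,(.581,-.209)),cad(-41,-40)); P=near(w,.581,-.209,.03,.05,.12);print(P.max(0))
go(.425,-.191,.2,-.067)
E
```

```text
(array([ 0.58125254, -0.20871367]), np.float64(0.0007513774315031462)) [ 0.58061399 -0.20896531]
[ 0.59664331 -0.19175779  0.09744658]
t 25.5 pos [ 0.5817 -0.2093  0.213 ] yaw -0.067 F [ 0.2 -1.4  0.6] w 0.0501 q6 -0.46
  shift cm [  0.78 -15.76   1.25] spin 0.0
```

View pics/w9.png

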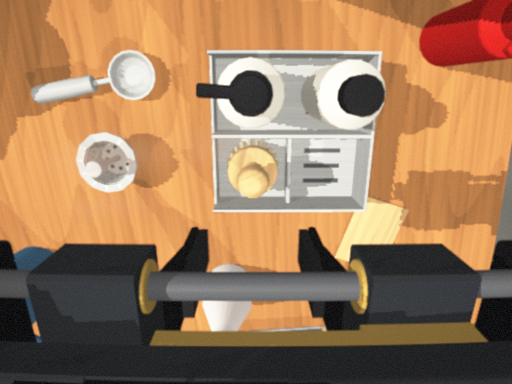

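>>> arm_command:
  targets:
    - [0.3,-5,0,0,5]
    - [0.5,-10,0,0,5]
    - [0.8,-14.5,0.5,0,5]
    - [0.8,-15.8,1.2,0,5]
    - [0.8,-15.8,1.2,0,5]

```text
time: 26.12
position: [0.4231, -0.19, 0.1977]
tool_rot: [0.731, 0.683, -0.0, -0.001]
ft_force: [0.9, -0.6, -0.5]
grip_width: 0.05
```

```bash
python3 - <<'E'
from h import *
p,d,m=grab('wrist','w10');z=load('w10'); w=cloud(z)
for a,b,r in ((.05,.064,.009),):
    P=near(w,.425,-.19,.02,a,b); print(len(P),fitc(P,r,(.425,-.19)))
P=near(w,.425,-.19,.03,.0645,.08); print(len(P),P.mean(0),P.min(0),P.max(0))
P=near(w,.425,-.19,.045,.032,.038); print(len(P),cv2.minEnclosingCircle((P[:,:2]*1000).astype(np.float32)))
go(.425,-.191,.041,-.067)
E
```

```text
148 (array([ 0.42273872, -0.18873358]), np.float64(0.0017381095980394468))
105 [ 0.42249723 -0.18819675  0.06510204] [ 0.41490985 -0.19567097  0.06450242] [ 0.43035919 -0.18041914  0.06662931]
1341 ((422.3907775878906, -188.244140625), 33.49128341674805)
t 26.18 pos [ 0.4245 -0.1908  0.1983] yaw -0.068 F [-0.5 -0.2  0.2] w 0.05 q6 -0.6
  shift cm [-0.02  0.05 15.73] spin -0.001
```

View pics/w10.png

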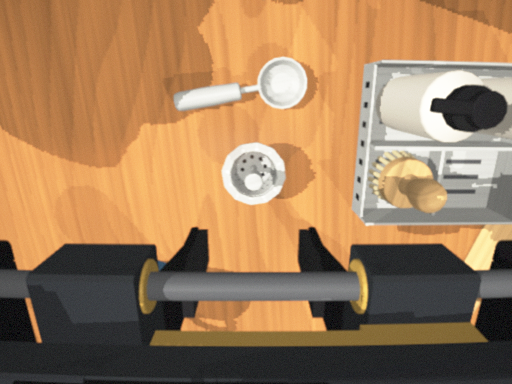

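>>> arm_command:
  targets:
    - [0.2,-0.15,4,0,5]
    - [0.3,-0.2,8,0,5]
    - [0.3,-0.2,11,0,5]
    - [0.3,-0.2,13,0,5]
    - [0.3,-0.2,13.5,0,5]

```text
time: 26.8
position: [0.4232, -0.1875, 0.0622]
tool_rot: [0.73, 0.683, -0.0, -0.0]
ft_force: [0.4, -0.1, 0.3]
grip_width: 0.0501
```

>>> arm_command:
  targets:
    - [0,0,0,0,5]
    - [0,0,0,0,5]

```text
time: 27.05
position: [0.4229, -0.1877, 0.0644]
tool_rot: [0.73, 0.683, 0.0, 0.001]
ft_force: [0.1, -0.4, 0.3]
grip_width: 0.05
```

```bash
python3 - <<'E'
from h import *
go(.4225,-.1883,.041,-.067)
E
```

```text
t 27.05 pos [ 0.4229 -0.1877  0.0644] yaw -0.067 F [ 0.1 -0.4  0.3] w 0.05 q6 -0.59
  shift cm [-0.06 -0.04  2.34] spin 0.0
```

>>> arm_command:
  targets:
    - [-0.05,-0.05,1,0,5]
    - [-0.05,-0.05,2,0,5]
    - [-0.05,-0.05,2.3,0,5]
    - [-0.05,-0.05,2.3,0,5]
    - [-0.05,-0.05,2.3,0,5]

```text
time: 27.68
position: [0.4215, -0.1877, 0.0408]
tool_rot: [0.73, 0.683, 0.0, 0.0]
ft_force: [-0.2, -0.1, -0.1]
grip_width: 0.0503
```

>>> arm_command:
  targets:
    - [0,0,0,0,3]
    - [0,0,0,0,1.5]
    - [0,0,0,0,1.5]
    - [0,0,0,0,1.5]
    - [0,0,0,0,1.5]
  newtons: 15

```text
time: 28.3
position: [0.4215, -0.1877, 0.0408]
tool_rot: [0.73, 0.683, 0.0, 0.0]
ft_force: [-0.0, -0.2, 0.1]
grip_width: 0.0172
```

>>> arm_command:
  targets:
    - [0,0,-1,0,1.5]
    - [0,0,-5,0,1.5]
    - [0,0,-9,0,1.5]
    - [0,0,-13,0,1.5]
    - [0,0,-13.5,0,1.5]

```text
time: 28.92
position: [0.4227, -0.1885, 0.1787]
tool_rot: [0.73, 0.683, 0.001, 0.003]
ft_force: [-0.0, 0.1, -0.8]
grip_width: 0.017
```

```bash
python3 - <<'E'
from h import *
go(*cad(41,-40),.175,-.067)
E
```

```text
t 28.93 pos [ 0.4227 -0.1885  0.1787] yaw -0.067 F [-0.   0.1 -0.8] w 0.017 q6 -0.59
  shift cm [-0.98 24.09  0.5 ] spin 0.0
```

>>> arm_command:
  targets:
    - [-0.2,5,0,0,1.5]
    - [-0.4,10,0,0,1.5]
    - [-0.6,15,0,0,1.5]
    - [-0.8,20,0,0,1.5]
    - [-1,24,0,0,1.5]

```text
time: 29.55
position: [0.6611, -0.2132, 0.1738]
tool_rot: [0.73, 0.683, -0.0, -0.001]
ft_force: [0.9, -1.5, -0.6]
grip_width: 0.0178
```

>>> arm_command:
  targets:
    - [0,0,0,0,1.5]
    - [0,0,1.5,0,1.5]
    - [0,0,3,0,1.5]
    - [0,0,3,0,1.5]

```text
time: 30.05
position: [0.6576, -0.2128, 0.1431]
tool_rot: [0.731, 0.683, -0.001, -0.003]
ft_force: [-1.0, 0.2, -1.6]
grip_width: 0.0172
```

```bash
python3 - <<'E'
from h import *
go(*cad(41,-40),.047,-.067)
p,d,m=grab('wrist','w11');go(*cad(41,-40),.047,-.067)
E
```

```text
t 30.05 pos [ 0.6576 -0.2128  0.1431] yaw -0.068 F [-1.   0.2 -1.6] w 0.0172 q6 -0.41
  shift cm [-0.15  0.54  9.61] spin -0.001
t 30.1 pos [ 0.6587 -0.2133  0.1444] yaw -0.067 F [ 0.  -0.8 -0. ] w 0.0173 q6 -0.41
  shift cm [-0.1   0.41  9.74] spin -0.0
```

View pics/w11.png

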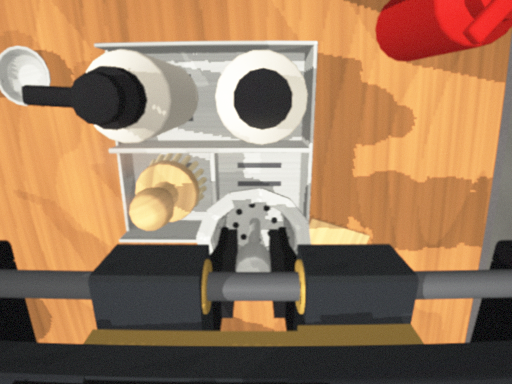

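>>> arm_command:
  targets:
    - [-0.1,0.2,1,0,1.5]
    - [-0.1,0.3,2,0,1.5]
    - [-0.1,0.3,2.5,0,1.5]
    - [-0.1,0.3,2.5,0,1.5]
    - [-0.1,0.3,2.5,0,1.5]

```text
time: 30.72
position: [0.6634, -0.2149, 0.121]
tool_rot: [0.73, 0.683, 0.0, 0.0]
ft_force: [-0.1, -0.5, -0.9]
grip_width: 0.0174
```

```bash
python3 - <<'E'
from h import *
go(*cad(41,-40),.047,-.067)
E
```

```text
t 30.73 pos [ 0.6634 -0.2149  0.121 ] yaw -0.067 F [-0.1 -0.5 -0.9] w 0.0174 q6 -0.41
  shift cm [ 0.04 -0.1   7.4 ] spin 0.0
```

>>> arm_command:
  targets:
    - [0,-0.05,0.8,0,1.5]
    - [0,-0.05,1.6,0,1.5]
    - [0,-0.05,2.4,0,1.5]
    - [0,-0.05,3,0,1.5]
    - [0,-0.05,3,0,1.5]

```text
time: 31.35
position: [0.6622, -0.2146, 0.0899]
tool_rot: [0.73, 0.683, -0.0, -0.001]
ft_force: [-0.3, 0.6, -0.7]
grip_width: 0.0172
```

```bash
python3 - <<'E'
from h import *
go(*cad(41,-40),.047,-.067)
E
```

```text
t 31.35 pos [ 0.6622 -0.2146  0.0899] yaw -0.067 F [-0.3  0.6 -0.7] w 0.0172 q6 -0.41
  shift cm [0.01 0.03 4.29] spin -0.0
```

>>> arm_command:
  targets:
    - [0,0,1,0,1.5]
    - [0,0,2,0,1.5]
    - [0,0,3,0,1.5]
    - [0,0,3.8,0,1.5]
    - [0,0,3.8,0,1.5]

```text
time: 31.98
position: [0.662, -0.2145, 0.0516]
tool_rot: [0.73, 0.683, -0.0, -0.001]
ft_force: [0.5, -1.0, -1.9]
grip_width: 0.0174
```

>>> arm_command:
  targets:
    - [0,0,0.1,0,1.5]
    - [0,0,0.2,0,1.5]
    - [0,0,0.3,0,1.5]
    - [0,0,0.3,0,1.5]

```text
time: 32.48
position: [0.6627, -0.2148, 0.0499]
tool_rot: [0.73, 0.683, 0.0, 0.0]
ft_force: [0.0, 0.4, -0.8]
grip_width: 0.0175
```

>>> arm_command:
  targets:
    - [0,0,0.1,0,1.5]
    - [0,0,0.2,0,1.5]
    - [0,0,0.25,0,1.5]
    - [0,0,0.25,0,1.5]

```text
time: 32.98
position: [0.6626, -0.2148, 0.0472]
tool_rot: [0.73, 0.683, -0.0, -0.0]
ft_force: [0.4, -0.5, -0.5]
grip_width: 0.0173
```

>>> arm_command:
  targets:
    - [0,0,0.05,0,1.5]
    - [0,0,0.1,0,1.5]
    - [0,0,0.1,0,1.5]

```text
time: 33.35
position: [0.663, -0.2149, 0.0468]
tool_rot: [0.73, 0.683, 0.0, 0.0]
ft_force: [-0.3, 0.3, 1.9]
grip_width: 0.0174
```

>>> arm_command:
  targets:
    - [0,0,-0.02,0,2.2]
    - [0,0,-0.02,0,2.8]
    - [0,0,-0.02,0,3.2]
    - [0,0,-0.02,0,3.2]
    - [0,0,-0.02,0,3.2]

```text
time: 33.98
position: [0.6626, -0.2148, 0.0464]
tool_rot: [0.73, 0.683, -0.0, -0.0]
ft_force: [0.1, 0.0, -0.6]
grip_width: 0.032
```

>>> arm_command:
  targets:
    - [0,0,-1.5,0,3.2]
    - [0,0,-4,0,3.2]
    - [0,0,-9,0,3.2]
    - [0,0,-14,0,3.2]
    - [0,0,-18,0,3.2]

```text
time: 34.6
position: [0.6633, -0.2151, 0.2304]
tool_rot: [0.73, 0.683, 0.001, 0.002]
ft_force: [0.3, 0.2, -0.0]
grip_width: 0.032
```

>>> arm_command:
  targets:
    - [0,-5,0,0,3.2]
    - [0,-10,0,0,3.2]
    - [0,-15,0,0,3.2]
    - [0,-19,0,0,3.2]
    - [0,-19,0,0,3.2]

```text
time: 35.22
position: [0.4703, -0.2012, 0.2276]
tool_rot: [0.731, 0.682, -0.0, -0.001]
ft_force: [0.7, -0.4, -0.4]
grip_width: 0.0323
```

```bash
python3 - <<'E'
from h import *
go(.6,-.2,.2,-.067)
for n in ('wrist','scene','top'): grab(n,n[0]+'12')
crop('s12',60,340,90,300,2.8,'s12c'); crop('t12',220,420,120,300,3.3,'t12c')
w=cloud(load('w12'))
for n,x,y,a,b,r in (('pump',*cad(-41,40),.03,.1,.028),('refill',*cad(41,40),.03,.1,.028)):
    P=near(w,x,y,.034,a,b); print(n,fitc(P,r,(x,y))[0]-(x,y) if len(P)>20 else len(P))
for c,h in (((-41,-40),.09),((41,-40),.0695)):
    for t in('w12','t12','s12'):
        P=near(cloud(load(t)),*cad(*c),.025,h,h+.012); print(c,t,len(P),P.mean(0)[:2]-cad(*c) if len(P) else '',P[:,2].max() if len(P) else '')
E
```

```text
t 35.23 pos [ 0.4703 -0.2012  0.2276] yaw -0.069 F [ 0.7 -0.4 -0.4] w 0.0323 q6 -0.55
  shift cm [ 1.   12.93  2.74] spin -0.002
pump [-0.00030049  0.00172575]
refill [2.63112337e-05 8.75038835e-04]
(-41, -40) w12 583 [-0.00019976  0.00279994] 0.09722266530433948
(-41, -40) t12 90 [0.00210802 0.00236868] 0.1008051593712338
(-41, -40) s12 101 [ 0.00521133 -0.00164675] 0.0991988323761801
(41, -40) w12 169 [ 0.00042762 -0.00046605] 0.07236093117720183
(41, -40) t12 35 [ 0.00145647 -0.00192782] 0.07629788678338212
(41, -40) s12 42 [ 0.00292133 -0.00453973] 0.07341144881245287
```

View pics/s12c.png

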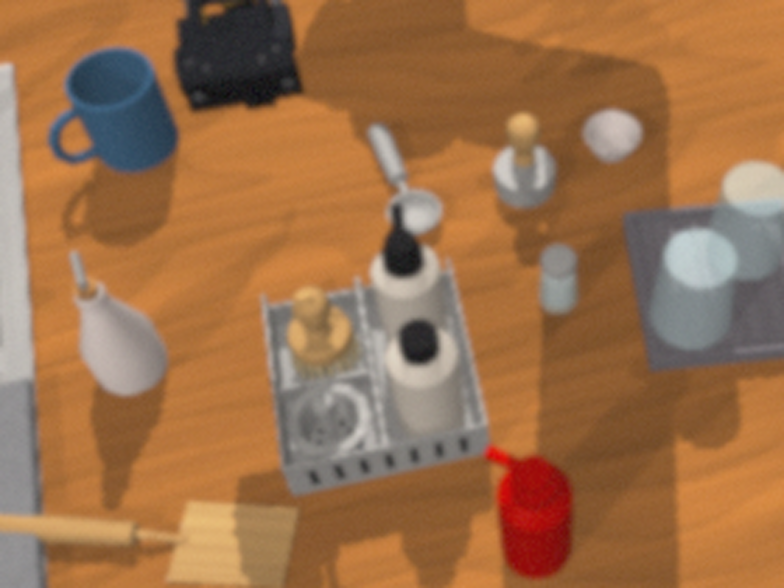

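View pics/t12c.png

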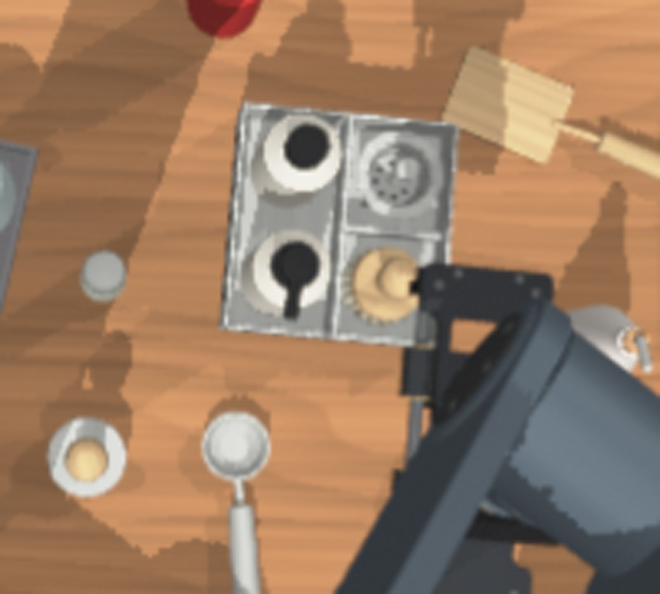

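View pics/w12.png

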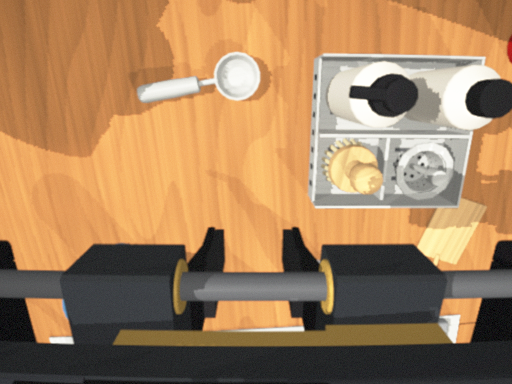

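All four stand in their places: pump at (290,265), refill at (300,150), brush at (385,280) and strainer at (395,175) in the top crop. The cruet, tamper, shaker and red bottle are unmoved. The gripper is open and clear.

```bash
python3 - <<'E'
from h import *
a=cloud(load('top0'));b=cloud(load('t12'))
for n,x,y,h in (('tamper',.447,.01,.085),('shaker',.583,.001,.06)):
    print(n,[np.round(near(c,x,y,.03,h,h+.02).mean(0)[:2],4) for c in (a,b)])
print(robot.hand_in())
E
```

```text
tamper [array([0.4497, 0.0111]), array([0.4496, 0.011 ])]
shaker [array([0.5829, 0.0025]), array([0.583 , 0.0022])]
the job is handed in; nothing more can be done
None
```

The job is done and handed in at about 35 s of the 106 s allowed. I moved the pump bottle to the front of the lane, then stood the refill bottle behind it. The dish brush went bristles down in the front bay and the strainer upright in the back bay. Each was lowered until the wrist force showed contact with the caddy floor, then let go.

**Placement:** the wrist camera put every item within about 3 mm of the middle of its place. The scene and top cameras disagreed slightly for the brush and strainer knobs, by up to about 5 mm. I took that as their coarser calibration and one-sided view. All four looked upright.

**Left alone:** the salt shaker and coffee tamper measured unmoved, to within 0.3 mm. I only compared the oil cruet and the red look-alike by eye, and saw no change.

**Contact:** the highest force reading I saw was about 6 N. The gripper was well clear of everything at hand-in.

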